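# Fit the axle and load a tape roll on the tilted dispenser

## Robot

A 6-joint arm with a two-finger parallel gripper is mounted at the origin on the work surface. World frame = base frame: x ahead of the robot, y to its left, z up, the work surface at z = 0. Lengths are in mm, angles in rad, forces in N, time in s.
With the tool pointing down it reaches from about 375 to 925 mm from the base axis. Payload 5.7 kg.
Tool frame: the origin (TCP) lies on the centre line of the jaws, within the pads' length; the fingertips stand manip.tip_reach ahead of it and the grasp point (between the pads) lies 2 mm behind it (manip.tip_reach is the distance from the TCP to the fingertips, in mm); z points along the fingers, y is the line along which they close (so a half turn about z gives the same grasp; the last joint's range is limited). The gripper opens to 85 mm and grips with 20 to 120 N. Pads are 22 mm wide; open, the fingers measure 114 mm over their backs; the gripper's body (76 mm by 85 mm) begins 54 mm behind the grasp point. The pads swing forward as they close: fully open they stand 13 mm farther back than shut.
Start: joints at [-1.42, 0.359, 1.51, -0, 1.272, -0.115], TCP at [157.595, -578.903, 248.267] pointing down, gripper open.
Joint ranges: [-2.97, 2.97], [-1.01, 2.36], [0.21, 2.38], [-0.96, 4.11], [0.2, 2.71], [-2.98, 2.98]. Speed limits (rad/s): [2.39, 2.39, 3.14, 3.14, 3.14, 3.14].

## Interface

Orientations are given as a unit quaternion [x, y, z, w].
In Python, from workcell import readout, capture, ticket, manip gives the robot as it stands.
- The arm moves only by the tool carry_out, never from a script. Its argument "rows" is a list of rows, each a list of 7 numbers: the finger opening in mm, from 0 to 85.4, then the shift along the tool's x, y, z in mm, then the turn, a rotation vector about the tool's x, y, z in rad. A call has 1 to 5 rows; each row shifts and turns the commanded pose from where the row before left it, along the tool's axes as they then stand; what a row does not reach is not made up. A row lasts 1/8 s, in which the tool goes at most 62.5 mm and 10.7 degrees, less where a joint would pass 70% of its speed; a pose out of reach is approached as far as the arm can. A call with a gripper value outside its range is refused whole. The fingers move at their own pace and stop on an object; the grip force is fixed at half the most. Time passes only in rows, so rows that do not move let the fingers close. It gives the time, the measured TCP pose, the force, the opening and the grip force at its end, in the units of the state.
- readout.sense(): the state, without advancing time (a new reading comes with each control period).
- capture(name): name is "scene" or "top" or "wrist"; returns a dict with "pixels" (420x560x3 uint8, red, green, blue), "depth" (420x560 float32, mm along the optical axis (not along the pixel's ray), 0 where there is no reading), "fx", "fy", "cx", "cy" (pixels), "camera_from_world" (4x4, takes a point from world to camera coordinates); the wrist camera has in their place "mount" (4x4, takes a point from camera to tool coordinates, whose origin is the TCP and whose axes are the flange's). Camera axes: x right, y down, z forward; pixel columns grow to the right and rows downward; lengths in mm; the calibration is good to about 2 mm. The wrist camera is an equidistant fisheye: a pixel r from the principal point sees the ray r / f radians off the axis. A picture is of the moment at which its call begins: read the wrist's pose just before it.
- ticket.sign_off(): hands the job in; it is judged then, once.
The state is a dict: "clock": time; "qpos": joint angles; "qd": joint speeds; "joint_torque": joint torques, N m; "eef_pos": TCP position; "orientation": TCP orientation; "force": force on the tool from outside, world axes, zero at the start; "moment": the same for the moment, N m; "width": finger opening in mm; "grip_force": force on a finger pad.
Only numpy, scipy, OpenCV 4.12 (cv2) and the standard library are available. Lean on these libraries where they do the work, as an engineer would, in place of code of your own. Each camera call takes 0.05 s, during which the arm holds its last target. There are 200 camera calls.

## Task

Take the steel axle from its block and push its long pointed end through the hole of the tilted dispenser's sliding plate until its collar sits fully home on the raised boss, while the tape rolls are still on their posts. Then slide the tall tape roll off its post and over the axle until it lies flat on the plate around the boss. Let go of both and leave the flat tape roll, the screwdriver and the jar where they are.

Things in the scene. Friction and masses are not known exactly. Their poses are not given: they have to be found in the camera images.
- face: Tilted dispenser head: dark steel frame 88 (x) by 170 mm (y), fixed. Origin: centre of its upper face, 90 mm above the table. z: outward normal, 28 deg from vertical, leaning to the robot; y level, along the long side; x uphill, away from the robot. Inside it, flush with its face, slides an aluminium plate (see stand). Only the plate's boss rises above the face; 70 mm free depth below.
- stand: Grey stand under the face, fixed. Origin: on the table right under the face's. The sliding plate (64 x 110 x 12 mm) moves along face y when pushed with about 4 N, 16 mm either way, stays where left, starts anywhere; its place is NOT reported: look or feel. At its middle (face x = 0) a round boss, 34 mm outside, 12 mm high, has a 16 mm hole along z through boss and plate.
- axle: Steel axle, 128 mm long, 14 mm diameter, 0.2 kg. Origin: on its axis at the underside of its collar (26 mm wide, z 0 to 8 mm). Plain grip end at z = 70 mm; insertion end at z = -58 mm, its last 6 mm tapering to 8 mm diameter. Starts upright, hanging by its collar in the 17 mm hole of its block. Home: collar on the boss, origin 12 mm above the face.
- rack: Black plastic block 90 x 90 x 66 mm fixed to the table, storing the axle in its central hole. Origin: centre of its underside.
- roll: Tall black tape roll, cardboard core: 66 mm outside, 42 mm bore, 50 mm high, about 0.14 kg. Origin: centre of its underside; z along the bore. Starts on a storage post: square foot 84 mm wide and 10 mm thick, post 20 mm in diameter reaching 95 mm above the table (35 mm above the roll). The two posts and the axle's block may swap places.
- flat_roll: Bystander: flat tape roll on the other, equal post; same diameters, 20 mm high. Origin: centre of its underside.
- screwdriver: Bystander: screwdriver, 200 mm, lying on the table. Origin near its middle, on the table.
- jar: Bystander: closed jar, 60 mm diameter, 85 mm high. Origin: centre of its underside.
Things that resemble listed ones, but are neither listed nor needed, are in the scene too. Leave any blue look-alike of the roll alone.

How it is judged:
By the outcome, as a careful person would: the job done as asked, in the order asked, and still so for the second after the job is handed in, with the robot touching nothing.
It also fails if it takes over 69 s, if anything falls off the work surface, if the arm or the gripper's body presses on something with over 40 N, if the wrist force passes 120 N, or if a joint passes its speed limit or range.

## Working session

There is one attempt and no reset: what is moved stays moved. The work goes in short steps, Python scripts to look and compute and a tool call to move; the robot and the scene stay as the last step left them, time stands still between calls to the robot, and variables do not carry over. Pictures are saved under pics/ and viewed, at most 11 in all, crops included, and the job is handed in when it is done.

Besides the shell and the picture viewer there is one more tool, called after "Request:" as a command line: name --pt "numbers of a row" for each row, then --argument value for the rest. carry_out: Moves the arm, as the interface text tells. Its arguments: {"type":"object","properties":{"rows":{"type":"array","items":{"type":"array","items":{"type":"number"}}}},"required":["rows"]}

```bash
mkdir -p pics; ls; cat > h.py <<'E'
import numpy as np, cv2
from scipy.spatial.transform import Rotation as R
from workcell import readout, capture, ticket, manip
def save(name,img,crop=None,s=1):
    p=img
    if crop: p=p[crop[1]:crop[3],crop[0]:crop[2]]
    p=cv2.resize(p,None,fx=s,fy=s,interpolation=cv2.INTER_CUBIC)
    cv2.imwrite('pics/'+name,p[:,:,::-1])
def world(c,u,v,d=None):
    d=c['depth'][int(round(v)),int(round(u))] if d is None else d
    p=np.array([(u-c['cx'])/c['fx']*d,(v-c['cy'])/c['fy']*d,d,1])
    return (np.linalg.inv(c['camera_from_world'])@p)[:3]
def cloud(c):
    v,u=np.mgrid[0:420,0:560]; d=c['depth']
    p=np.stack([(u-c['cx'])/c['fx']*d,(v-c['cy'])/c['fy']*d,d,np.ones_like(d)],-1)
    return (p@np.linalg.inv(c['camera_from_world']).T)[...,:3]
E
python3 - <<'E'
from h import *
import pickle
s=readout.sense();print(s, manip.tip_reach)
a=capture('scene');b=capture('top')
pickle.dump((a,b),open('first.pkl','wb'))
for n,c in(('scene',a),('top',b)):
    print(n,c['fx'],c['cx'],c['cy'],np.round(c['camera_from_world'],3).tolist())
    save(n+'1.png',c['pixels'],s=1.4)
E
```

```text
pics
{'clock': 0.0, 'qpos': array([-1.42008381e+00,  3.59486710e-01,  1.51144873e+00, -5.92649180e-07,
        1.27246268e+00, -1.15105760e-01]), 'qd': array([-7.19519486e-04, -1.37358604e-03, -6.05297974e-04,  3.87307669e-05,
        2.07402832e-04,  6.26208519e-04]), 'joint_torque': array([-2.22833289e-03, -5.27622199e+01, -2.78617966e+01, -5.82757930e-04,
        1.34384888e-02, -2.76222403e-05]), 'eef_pos': array([ 157.51109913, -578.28893208,  247.45822468]), 'orientation': array([ 9.91180159e-01,  1.32518213e-01, -1.63540038e-05, -9.02587362e-04]), 'force': array([ 0.07040117, -0.72570288,  0.22227924]), 'moment': array([0.00553987, 0.02521991, 0.00730731]), 'grip_force': 0.0, 'width': 85.26520470276544} 17.0
scene 407.29663976775527 272.4886673214099 209.0247868266665 [[0.292, 0.956, -0.018, -107.864], [0.582, -0.193, -0.79, -265.763], [-0.759, 0.22, -0.613, 1343.564], [0.0, 0.0, 0.0, 1.0]]
top 423.7762925997847 280.144181888543 220.7906373724494 [[-0.004, -1.0, -0.01, -29.578], [-0.991, 0.005, -0.137, 558.888], [0.137, 0.01, -0.991, 1150.76], [0.0, 0.0, 0.0, 1.0]]
```

View pics/scene1.png

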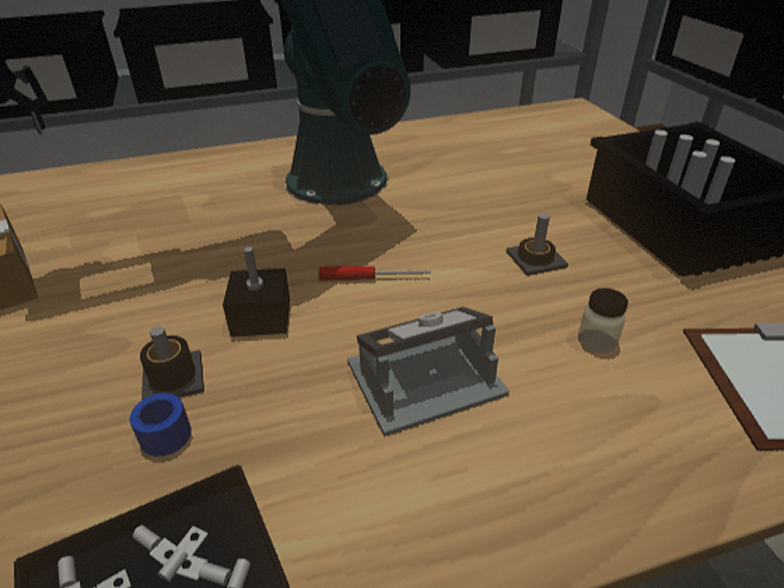

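View pics/top1.png

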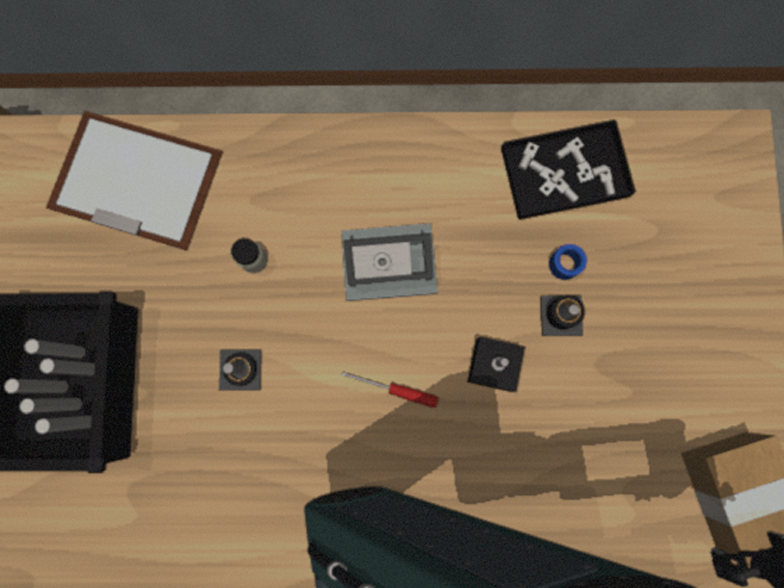

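The scene view (shown at ×1.4) has:
- axle in its black block at (254,270)
- tall black roll on its post at (167,365)
- blue look-alike at (161,425)
- flat roll at (537,250)
- dispenser at (430,350)

In the top view these are axle (500,363), tall roll (565,312), blue (568,262), flat roll (240,370) and boss hole (382,261).

Things that could be mistaken for my targets:
- **Axle:** the two storage posts (scene 157,340 and 541,230) and the bin rods (690,165). I choose the one with a collar, in the block.
- **Roll:** the blue roll and the flat roll. I choose the tall black one on the post.

One close crop to check the choice.

```bash
python3 - <<'E'
from h import *
import pickle
a,b=pickle.load(open('first.pkl','rb'))
def cr(c,x,y,w,h,s): return cv2.resize(c['pixels'][y:y+h,x:x+w],None,fx=s,fy=s,interpolation=cv2.INTER_CUBIC)
# scene: axle/roll 95..215,170..290 ; top crops
A=cr(a,95,170,120,90,3.3); B=cr(b,330,200,120,90,3.3); C=cr(a,245,210,120,90,3.3); D=cr(b,235,150,120,90,3.3)
save('crops.png',np.vstack([np.hstack([A,B]),np.hstack([C,D])]))
print(A.shape)
T=cloud(b);S=cloud(a)
# face plane fit from both clouds
for n,P,bx in(('top',T,(245,160,312,205)),('scene',S,(255,215,355,255))):
    q=P[bx[1]:bx[3],bx[0]:bx[2]].reshape(-1,3); q=q[(q[:,2]>62)&(q[:,2]<118)]
    print(n,len(q),q.mean(0))
    N=np.array([-np.sin(np.radians(28)),0,np.cos(np.radians(28))])
    best=None
    rng=np.random.default_rng(0)
    for _ in range(500):
        t=q[rng.choice(len(q),3,False)];nn=np.cross(t[1]-t[0],t[2]-t[0]);l=np.linalg.norm(nn)
        if l<50:continue
        nn/=l; k=abs((q-t[0])@nn)<1.2
        if best is None or k.sum()>best.sum():best=k
    p=q[best];m=p.mean(0);nn=np.linalg.svd(p-m)[2][2];nn*=np.sign(nn[2]);print(m,nn,np.degrees(np.arccos(nn[2])),best.sum(),p.min(0),p.max(0))
print('table z',np.median(T[260:275,230:300,2]),np.median(S[280:300,200:260,2]))
# axle: points above 75 in neighbourhood; roll top
def top(P,box,lo,hi):
    q=P[box[1]:box[3],box[0]:box[2]].reshape(-1,3);q=q[(q[:,2]>lo)&(q[:,2]<hi)];return len(q),q.mean(0),q.min(0),q.max(0)
print('axle',top(T,(330,235,380,285),80,160),top(S,(160,170,210,210),80,160))
print('block',top(T,(330,235,380,285),60,68))
print('roll',top(T,(383,205,420,242),54,66),top(S,(95,225,150,285),54,66))
print('post',top(T,(383,205,420,242),80,110),top(S,(95,225,150,285),80,110))
print('foot',top(T,(383,205,420,242),6,14))
E
```

```text
(297, 396, 3)
top 1770 [651.71812525 -19.68404674  90.43989769]
[650.347496   -18.08005016  90.18893357] [-0.45999013 -0.03144819  0.88736694] 27.455779463059013 654 [ 606.80884321 -111.88477926   68.82075944] [694.04687726  60.94962799 110.87370796]
scene 1792 [667.38670982 -21.19438593  94.02564036]
[656.97042049 -23.64835224  92.98128123] [-0.46612635 -0.036639    0.88395917] 27.87629300755372 871 [ 604.24352199 -112.3215915    67.46714302] [696.54115528  63.67244717 111.28970586]
table z -0.7569992818941955 -0.8435044526727324
axle (41, array([ 448.40341308, -233.9180692 ,  122.88896552]), array([ 442.30292955, -240.93309337,   83.75842354]), array([ 454.36888649, -229.26296777,  137.64596119])) (152, array([ 453.54062229, -234.79744254,  111.3407221 ]), array([ 442.069076  , -241.35628162,   80.71463814]), array([ 457.97350571, -227.85550932,  136.38341201]))
block (944, array([ 448.48741752, -235.97770541,   64.75004904]), array([ 396.01320401, -290.47573795,   60.01207331]), array([ 501.65082543, -182.71700726,   67.98265484]))
roll (278, array([ 552.51592173, -377.34604601,   58.6747341 ]), array([ 520.2638526 , -409.22565391,   54.01587693]), array([ 584.84561854, -345.48018897,   63.86936507])) (438, array([ 559.77465686, -375.70339216,   58.59256755]), array([ 521.04295516, -408.35668934,   54.00110978]), array([ 587.24459406, -343.84850521,   65.69676343]))
post (53, array([ 549.42890319, -377.13186324,   92.88647988]), array([ 540.58366176, -388.17308891,   80.64650175]), array([ 560.03253395, -368.11189144,   99.67638854])) (115, array([ 554.77734075, -376.48912621,   89.94710226]), array([ 541.47033452, -386.64426214,   80.30253364]), array([ 561.96401257, -367.08241202,   97.29963689]))
foot (341, array([ 540.26164132, -369.20752483,    9.25318184]), array([ 508.25920313, -420.71296837,    6.12159555]), array([ 607.23064469, -329.55218183,   13.91368138]))
```

View pics/crops.png

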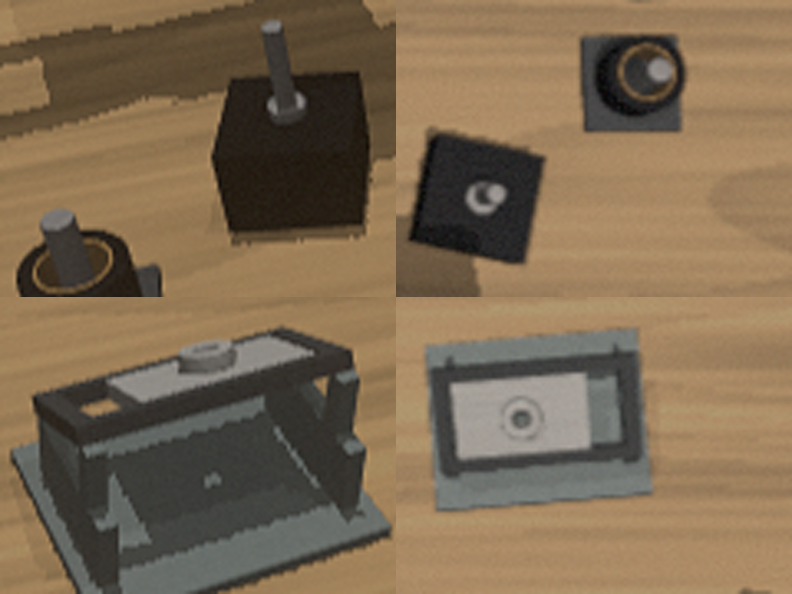

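The crops confirm the choice: the collared axle stands in its block (crop tip at 272,26 in scene and 495,193 in top), and the tall roll has a brown core on its post. The boss hole is in the plate at crop (521,418), with the plate near its +y end. Next I triangulate.

```bash
cat >> h.py <<'E'
def ray(c,u,v):
    M=np.linalg.inv(c['camera_from_world']);d=M[:3,:3]@np.array([(u-c['cx'])/c['fx'],(v-c['cy'])/c['fy'],1]);return M[:3,3],d/np.linalg.norm(d)
def tri(*rs):
    A=sum(np.eye(3)-np.outer(d,d) for o,d in rs);b=sum((np.eye(3)-np.outer(d,d))@o for o,d in rs)
    p=np.linalg.solve(A,b);return p,[np.linalg.norm((np.eye(3)-np.outer(d,d))@(p-o)) for o,d in rs]
E
python3 - <<'E'
from h import *
import pickle
a,b=pickle.load(open('first.pkl','rb'))
S=lambda x,y,ox=95,oy=170:ray(a,ox+x/3.3-.35,oy+y/3.3-.35)
T=lambda x,y,ox=330,oy=200:ray(b,ox+x/3.3-.35,oy+y/3.3-.35)
print('axle tip',tri(S(272,26),T(496-396,192)))
print('collar',tri(S(286,103),T(483-396,197)))
print('post top',tri(S(58,218),T(660-396,69)))
print('roll rim',tri(S(74,265),T(646-396,72)))
print('boss',tri(S(208,350-297,245,210),T(522-396,418-297,235,150)))
# face corners: L/R far, near in top and scene
print('far -y',tri(S(352,350-297,245,210),T(637-396,355-297,235,150)))
print('far +y? ',tri(S(283,329-297,245,210),T(637-396,355-297,235,150)))
print('near',tri(S(35,398-297,245,210),T(637-396,460-297,235,150)),tri(S(80,437-297,245,210),T(637-396,355-297,235,150)))
E
```

```text
axle tip (array([ 449.34655486, -234.59348112,  136.5212026 ]), [np.float64(0.5228456129274638), np.float64(0.5228456129275675)])
collar (array([ 448.40764513, -235.08126061,   74.05604709]), [np.float64(0.4539587344363598), np.float64(0.4539587344363283)])
post top (array([ 549.69514431, -376.76157304,   95.08066286]), [np.float64(0.6475210611008858), np.float64(0.6475210611008024)])
roll rim (array([ 552.13258333, -376.05128969,   59.37484616]), [np.float64(0.27901619295455143), np.float64(0.2790161929545513)])
boss (array([644.4294684 , -11.97837252,  99.8993509 ]), [np.float64(1.5235500243924076), np.float64(1.5235500243924505)])
far -y (array([712.74472399, -39.19623328, 166.16039254]), [np.float64(73.17139537391685), np.float64(73.17139537391677)])
far +y?  (array([700.3128464 , -52.95506397, 171.16853739]), [np.float64(55.7528218668851), np.float64(55.75282186688516)])
near (array([ 615.25290703, -109.08404682,   64.33631077]), [np.float64(0.44511582498923363), np.float64(0.44511582498935104)]) (array([ 695.43630997, -105.83205989,  103.86541673]), [np.float64(1.7544199347287537), np.float64(1.7544199347287204)])
```

Request:
carry_out --pt "85 46 -32 6 0 0 0" --pt "85 46 -32 6 0 0 0" --pt "85 46 -32 6 0 0 0" --pt "85 46 -32 6 0 0 0" --pt "85 46 -32 6 0 0 0"

```text
clock: 0.72
eef_pos: [338.3, -362.5, 217.9]
orientation: [0.991, 0.132, 0.0, -0.0]
force: [0.2, -0.8, 0.5]
width: 84.7
grip_force: 0.0
```

Request:
carry_out --pt "85 46 -32 6 0 0 0" --pt "85 46 -32 6 0 0 0" --pt "85 49.6 -31.5 6 0 0 0" --pt "85 0 0 0 0 0 0.1" --pt "85 0 0 0 0 0 0.0925"

```text
clock: 1.35
eef_pos: [449.3, -233.5, 199.8]
orientation: [0.999, 0.036, -0.0, -0.0]
force: [-0.1, -0.6, 0.2]
width: 84.8
grip_force: 0.0
```

```bash
cat >> h.py <<'E'
def frame(psi,tilt=0):
    # tool x along (cos psi, sin psi), z down, then tilted about tool y
    return R.from_matrix(np.array([[np.cos(psi),np.sin(psi),0],[np.sin(psi),-np.cos(psi),0],[0,0,-1]]).T)*R.from_rotvec([0,tilt,0])
def need(p,rot=None):
    s=readout.sense();r=R.from_quat(s['orientation'])
    print('t',round(s['clock'],2),'pos',s['eef_pos'].round(1),'F',s['force'].round(1),'w',round(s['width'],1),'grip',round(s['grip_force'],1))
    print('shift',r.inv().apply(np.array(p)-s['eef_pos']).round(1),'turn',None if rot is None else (r.inv()*rot).as_rotvec().round(4))
E
python3 - <<'E'
from h import *
need([449,-234.8,108],frame(.0733))
c=capture('wrist');print(c['fx'],c['cx'],c['cy'],c['mount'].round(3).tolist());save('w1.png',c['pixels'],s=1.4)
E
```

```text
t 1.35 pos [ 449.3 -233.5  199.8] F [-0.1 -0.6  0.2] w 84.8 grip 0.0
shift [-0.4  1.3 91.8] turn [-0.0007  0.0009 -0.0007]
325.19226210127806 276.718425002774 206.23114254371785 [[0.0, -0.96, -0.28, 71.924], [1.0, -0.0, 0.0, -0.136], [-0.0, -0.28, 0.96, -124.375], [0.0, 0.0, 0.0, 1.0]]
```

View pics/w1.png

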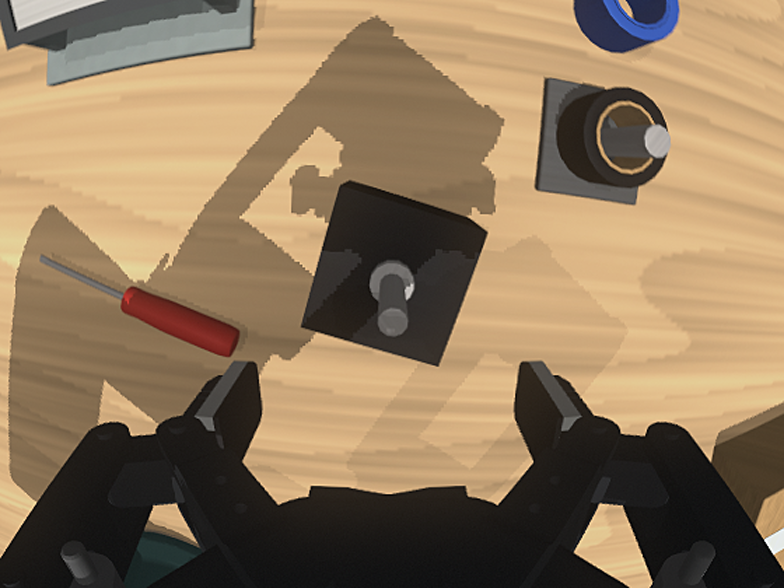

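The wrist view shows the axle tip at (393,321), the collar at (390,280), the post tip at (657,140) and the roll rim centre at (630,138), in ×1.4 pixels.

```bash
cat >> h.py <<'E'
def wray(c,s,u,v):
    x,y=u-c['cx'],v-c['cy'];r=np.hypot(x,y);t=r/c['fx']
    d=np.array([x/r*np.sin(t),y/r*np.sin(t),np.cos(t)]);Q=R.from_quat(s['orientation']);M=c['mount']
    return Q.apply(M[:3,3])+s['eef_pos'],Q.apply(M[:3,:3]@d)
def atz(r,z): return r[0]+r[1]*(z-r[0][2])/r[1][2]
E
python3 - <<'E'
from h import *
s=readout.sense();c=capture('wrist')
for n,u,v,z in(('tip',393,321,136),('collar',390.5,280,74),('post',657,140,95),('rim',630,138,60)):
    print(n,atz(wray(c,s,u/1.4-.15,v/1.4-.15),z).round(1))
E
```

```text
tip [ 451.6 -236.   136. ]
collar [ 453.4 -235.1   74. ]
post [ 550.9 -377.7   95. ]
rim [ 552.9 -379.3   60. ]
```

Request:
carry_out --pt "85 0.7 1.5 46 0 0 0" --pt "85 0 0 46 0 0 0" --pt "0 0 0 0 0 0 0" --pt "0 0 0 0 0 0 0" --pt "0 0 0 0 0 0 0"

```text
clock: 2.08
eef_pos: [451.1, -237.1, 110.1]
orientation: [0.999, 0.037, 0.001, 0.001]
force: [0.2, -0.2, -0.2]
width: 31.5
grip_force: 0.0
```

Request:
carry_out --pt "0 0 0 0 0 0 0" --pt "0 0 0 0 0 0 0" --pt "0 0 0 0 0 0 0"

```text
clock: 2.45
eef_pos: [450.8, -236.8, 109.8]
orientation: [0.999, 0.037, 0.001, 0.001]
force: [-0.8, -0.2, 7.5]
width: 12.3
grip_force: 58.3
```

Request:
carry_out --pt "0 0 0 -15 0 0 0" --pt "0 0 0 -25 0 0 0" --pt "0 0 0 -30 0 0 0" --pt "0 0 0 -30 0 0 0" --pt "0 0 0 -30 0 0 0"

```text
clock: 3.08
eef_pos: [449.5, -236.0, 240.2]
orientation: [0.999, 0.037, 0.0, 0.0]
force: [0.1, -0.3, -1.6]
width: 12.3
grip_force: 58.4
```

```bash
python3 - <<'E'
from h import *
n=R.from_matrix(np.eye(3))
F=frame(.0733,np.radians(28));nz=-F.as_matrix()[:,2];print('n',nz)
boss=np.array([644.4,-12.5,100.2])
need(boss+nz*(42+58+25),F)
E
```

```text
n [-0.46821092 -0.03438146  0.88294759]
t 3.08 pos [ 449.5 -236.   240.2] F [ 0.1 -0.3 -1.6] w 12.3 grip 58.4
shift [ 152.  -208.6   29.7] turn [2.000e-04 4.884e-01 1.000e-04]
```

Request:
carry_out --pt "0 30.4 -41.7 0 0 0 0" --pt "0 30.4 -41.7 0 0 0 0" --pt "0 30.4 -41.7 0 0 0 0" --pt "0 30.4 -41.7 0 0 0 0" --pt "0 30.4 -41.8 0 0 0 0"

```text
clock: 3.7
eef_pos: [586.7, -15.5, 239.4]
orientation: [0.999, 0.037, 0.0, 0.0]
force: [0.9, 0.4, -1.0]
width: 12.6
grip_force: 58.6
```

Request:
carry_out --pt "0 0 0 0 0 0.163 0" --pt "0 0 0 0 0 0.163 0" --pt "0 0 0 0 0 0.1624 0" --pt "0 0 0 0 0 0 0" --pt "0 0 0 0 0 0 0"

```text
clock: 4.32
eef_pos: [587.6, -17.3, 239.9]
orientation: [0.97, 0.036, 0.242, -0.009]
force: [0.1, -0.5, -1.0]
width: 12.6
grip_force: 59.0
```

```bash
python3 - <<'E'
from h import *
F=frame(.0733,np.radians(28));nz=-F.as_matrix()[:,2]
boss=np.array([644.4,-12.5,100.2])
need(boss+nz*(42+58+25),F)
s=readout.sense();print(s['qpos'].round(2))
a=capture('scene');b=capture('top');w=capture('wrist')
import pickle;pickle.dump((s,a,b,w),open('held.pkl','wb'))
def cr(c,x,y,W,H,S): return cv2.resize(c['pixels'][y:y+H,x:x+W],None,fx=S,fy=S,interpolation=cv2.INTER_CUBIC)
M=np.vstack([np.hstack([cr(a,250,130,120,135,2.2),cr(b,235,140,120,135,2.2),np.zeros((297,272,3),np.uint8)]),])
W=cr(w,140,20,280,280,1.0)
M[:280,528:,:]=W[:,:272]
save('held.png',M)
save('heldw.png',w['pixels'],crop=(180,60,380,260),s=3)
E
```

```text
t 4.33 pos [587.6 -17.3 239.9] F [ 0.1 -0.5 -1. ] w 12.6 grip 59.0
shift [-15.2  -0.7  25.1] turn [0.0001 0.0005 0.0002]
[-0.23  0.16  1.94  0.26  0.59  1.08]
```

View pics/heldw.png

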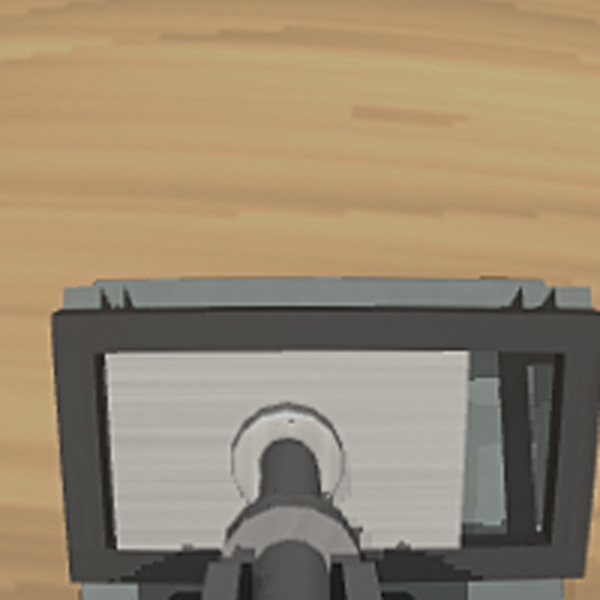

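The wrist crop shows the frame square to the tool. The boss top's centre is at about (288,464), the axle's collar at (293,530) and its tip at about (290,446).

```bash
python3 - <<'E'
from h import *
import pickle
s,a,b,w=pickle.load(open('held.pkl','rb'))
F=R.from_quat(s['orientation'])
def tool(u,v,z):
    o,d=wray(w,s,180+u/3-.33,60+v/3-.33);o=F.inv().apply(o-s['eef_pos']);d=F.inv().apply(d);return (o+d*(z-o[2])/d[2]).round(1)
print('boss seen',tool(288,464,125+25),'expected at boss plane',F.inv().apply(np.array([644.4,-12.5,100.2])-s['eef_pos']).round(1))
print('tip',tool(290,446,100),'collar edge L/R',tool(225,548,42),tool(360,548,42))
print('frame corners tool', [tool(u,v,163) for u,v in((52,312),(597,308),(72,582),(582,578))])
print('plate edges',tool(105,352,163),tool(468,350,163))
E
ls pics
```

```text
boss seen [-16.1  -1.  150. ] expected at boss plane [-15.1  -0.7 150.1]
tip [  4.3  -0.3 100. ] collar edge L/R [  2.  -12.3  42. ] [ 2.  12.6 42. ]
frame corners tool [array([ 27.8, -72.5, 163. ]), array([ 29.6,  93.8, 163. ]), array([-61.2, -72. , 163. ]), array([-60.4,  96.8, 163. ])]
plate edges [ 15.2 -56.5 163. ] [ 15.8  53.5 163. ]
crops.png
held.png
heldw.png
scene1.png
top1.png
w1.png
```

View pics/held.png

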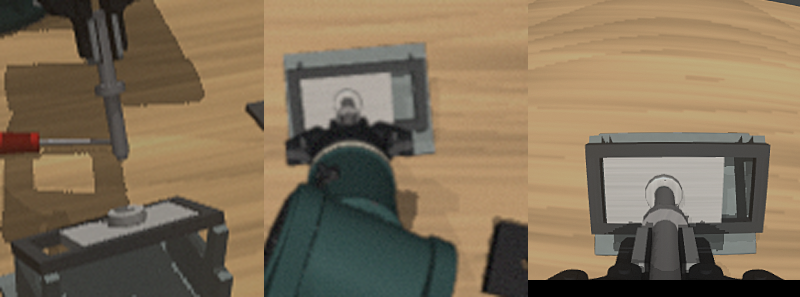

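Request:
carry_out --pt "0 -16.3 -1 10 0 0 0" --pt "0 0 0 20 0 0 0" --pt "0 0 0 10 0 0 0" --pt "0 0 0 5 0 0 0" --pt "0 0 0 0 0 0 0"

```text
clock: 5.1
eef_pos: [593.3, -15.5, 190.9]
orientation: [0.97, 0.036, 0.242, -0.009]
force: [-0.4, 0.0, -2.2]
width: 12.2
grip_force: 59.0
```

```bash
python3 - <<'E'
from h import *
import pickle
s=readout.sense();w=capture('wrist');pickle.dump((s,w),open('near.pkl','wb'))
a=capture('scene')
I=cv2.resize(w['pixels'][170:270,215:345],None,fx=4,fy=4,interpolation=cv2.INTER_CUBIC)
J=cv2.resize(a['pixels'][150:250,270:335],None,fx=4,fy=4,interpolation=cv2.INTER_CUBIC)
save('near.png',np.hstack([I,J]))
need(s['eef_pos'],frame(.0733,np.radians(28)))
E
```

```text
t 5.2 pos [593.1 -15.6 191.4] F [-0.6  0.3 -2.4] w 12.4 grip 59.0
shift [-0.  -0.   0.5] turn [-0.     -0.0002  0.0002]
```

View pics/near.png

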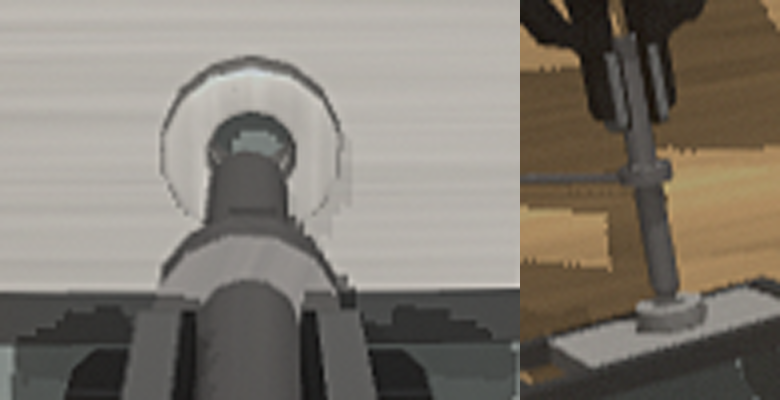

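Wrist crop: hole centre about (252,155), with its far edge at v=112. The axle's far silhouette is at v=152 and spans u 212–288. So y is aligned, and x needs a numeric check.

```bash
python3 - <<'E'
from h import *
import pickle
s,w=pickle.load(open('near.pkl','rb'))
F=R.from_quat(s['orientation'])
def tool(u,v,z):
    o,d=wray(w,s,215+u/4-.375,170+v/4-.375);o=F.inv().apply(o-s['eef_pos']);d=F.inv().apply(d);return (o+d*(z-o[2])/d[2]).round(1)
zb=F.inv().apply(np.array([644.4,-12.5,100.2])-s['eef_pos']);print(zb)
zb=zb[2]
print('hole far edge(+8)',tool(252,112,zb),'hole L/R',tool(209,155,zb),tool(296,155,zb),'boss far edge(+17)',tool(251,66,zb),'L/R',tool(160,150,zb),tool(342,150,zb))
for zt in (94,96): print('axle far edge(+7)',tool(250,152,zt),tool(212,178,zt),tool(288,178,zt))
print('collar top far edge z34?',tool(250,234,34), tool(250,218,42))
print('grip end z-28',tool(248,282,34))
E
```

```text
[  2.64593158   0.77521659 104.14032924]
hole far edge(+8) [ 11.2   0.6 104.1] hole L/R [  3.1  -7.3 104.1] [  3.1   8.7 104.1] boss far edge(+17) [ 19.8   0.4 104.1] L/R [  4.  -16.3 104.1] [  4.   17.1 104.1]
axle far edge(+7) [ 6.6  0.2 94. ] [ 1.9 -6.5 94. ] [ 1.9  6.9 94. ]
axle far edge(+7) [ 6.   0.2 96. ] [ 1.2 -6.5 96. ] [ 1.2  7.  96. ]
collar top far edge z34? [13.3  0.1 34. ] [12.7  0.2 42. ]
grip end z-28 [ 6.6 -0.1 34. ]
```

Request:
carry_out --pt "0 3 0.4 0 0 0 0" --pt "0 0 0 4 0 0 0" --pt "0 0 0 4 0 0 0" --pt "0 0 0 4 0 0 0" --pt "0 0 0 0 0 0 0"

```text
clock: 5.82
eef_pos: [601.1, -15.4, 181.3]
orientation: [0.97, 0.036, 0.241, -0.009]
force: [-0.0, -0.1, -1.3]
width: 12.5
grip_force: 59.0
```

```bash
cat > st.py <<'E'
from h import *
F=frame(.0733,np.radians(28));s=readout.sense()
need(np.array([644.4,-12.5,100.2])-42*F.as_matrix()[:,2],F)
print('F tool',R.from_quat(s['orientation']).inv().apply(s['force']).round(1),'M',s['moment'].round(2))
E
python3 st.py
```

```text
t 5.83 pos [601.1 -15.4 181.3] F [-0.  -0.1 -1.3] w 12.5 grip 59.0
shift [ 0.3  0.3 50. ] turn [-0.0002  0.0008 -0.0001]
F tool [-0.7  0.1  1.2] M [-0.11  0.32 -0.07]
```

Request:
carry_out --pt "0 0 0 5 0 0 0" --pt "0 0 0 5 0 0 0" --pt "0 0 0 5 0 0 0" --pt "0 0 0 5 0 0 0" --pt "0 0 0 0 0 0 0"

```text
clock: 6.45
eef_pos: [610.6, -14.7, 163.6]
orientation: [0.97, 0.036, 0.241, -0.009]
force: [-0.5, -0.3, -2.4]
width: 12.5
grip_force: 59.0
```

```bash
python3 st.py
```

```text
t 6.45 pos [610.6 -14.7 163.6] F [-0.5 -0.3 -2.4] w 12.5 grip 59.0
shift [ 0.2  0.3 29.9] turn [-0.0002  0.0007 -0.0001]
F tool [-1.6  0.3  1.9] M [-0.05  0.25 -0.02]
```

Sliding freely, so I continue.

Request:
carry_out --pt "0 0 0 7 0 0 0" --pt "0 0 0 7 0 0 0" --pt "0 0 0 6 0 0 0" --pt "0 0 0 5 0 0 0" --pt "0 0 0 0 0 0 0"

```text
clock: 7.08
eef_pos: [622.2, -13.8, 141.5]
orientation: [0.97, 0.036, 0.241, -0.009]
force: [-0.1, 0.4, -2.2]
width: 12.7
grip_force: 59.0
```

```bash
python3 st.py
```

```text
t 7.08 pos [622.2 -13.8 141.5] F [-0.1  0.4 -2.2] w 12.7 grip 59.0
shift [0.2 0.3 4.9] turn [-0.0002  0.0008 -0.0001]
F tool [-1.1 -0.5  1.9] M [-0.05  0.43 -0.07]
```

Request:
carry_out --pt "0 0 0 2 0 0 0" --pt "0 0 0 2 0 0 0" --pt "0 0 0 1 0 0 0" --pt "0 0 0 1 0 0 0" --pt "0 0 0 0 0 0 0"

```text
clock: 7.7
eef_pos: [623.9, -13.6, 139.2]
orientation: [0.969, 0.036, 0.243, -0.009]
force: [-20.6, -3.2, 29.9]
width: 12.6
grip_force: 63.4
```

```bash
python3 st.py
```

```text
t 7.7 pos [623.9 -13.6 139.2] F [-20.6  -3.2  29.9] w 12.6 grip 63.4
shift [-0.1  0.4  2.1] turn [ 0.0002 -0.0017  0.0006]
F tool [ -4.3   1.7 -36.2] M [-0.28  1.18 -0.06]
```

Request:
carry_out --pt "0 0 0 -2 0 0 0" --pt "0 0 0 0 0 0 0" --pt "30 0 0 0 0 0 0" --pt "30 0 0 0 0 0 0" --pt "30 0 0 0 0 0 0"

```text
clock: 8.32
eef_pos: [624.3, -13.7, 138.3]
orientation: [0.97, 0.036, 0.242, -0.009]
force: [-0.7, -0.7, 0.9]
width: 29.9
grip_force: 0.0
```

```bash
python3 - <<'E'
from h import *
exec(open('st.py').read())
w=capture('wrist');a=capture('scene')
I=cv2.resize(w['pixels'][150:270,205:355],None,fx=3,fy=3,interpolation=cv2.INTER_CUBIC)
J=cv2.resize(a['pixels'][160:260,260:360],None,fx=3.6,fy=3.6,interpolation=cv2.INTER_CUBIC)[:360]
save('home.png',np.hstack([I,J[:,:340]]))
E
```

```text
t 8.32 pos [624.3 -13.7 138.3] F [-0.7 -0.7  0.9] w 29.9 grip 0.0
shift [-0.1  0.3  1.1] turn [-0.0001  0.0003 -0.0001]
F tool [-0.2  0.6 -1.1] M [-0.03  0.24  0.01]
```

View pics/home.png

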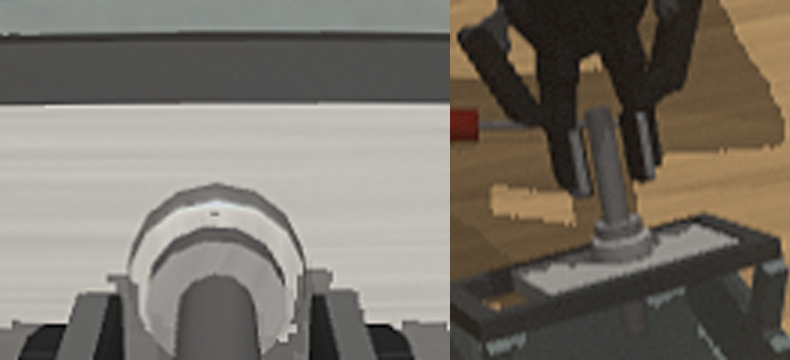

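The picture shows the collar seated on the boss, the fingers open either side of the axle and the tip showing under the plate. I retract and go to the roll.

Request:
carry_out --pt "40 0 0 -30 0 0 0" --pt "85 0 0 -40 0 0 0" --pt "85 0 0 -40 0 0 0" --pt "85 0 0 0 0 -0.165 0" --pt "85 0 0 0 0 -0.165 0"

```text
clock: 9.05
eef_pos: [571.9, -18.0, 237.3]
orientation: [0.996, 0.036, 0.078, -0.002]
force: [1.5, 0.2, -0.2]
width: 84.8
grip_force: 0.0
```

Request:
carry_out --pt "85 0 0 0 0 -0.1584 0" --pt "85 -8 55 0 0 0 0" --pt "85 -8 55 0 0 0 0" --pt "85 -8 55 0 0 0 0" --pt "85 -8 55 0 0 0 0"

```text
clock: 9.68
eef_pos: [556.6, -240.8, 235.4]
orientation: [0.999, 0.037, 0.0, -0.0]
force: [0.2, -0.6, 0.4]
width: 85.1
grip_force: 0.0
```

Request:
carry_out --pt "85 -7 55 0 0 0 0" --pt "85 -7 55 0 0 0 0" --pt "85 0 20 0 0 0 0" --pt "85 0 0 0 0 0 0"

```text
clock: 10.18
eef_pos: [552.2, -370.7, 235.0]
orientation: [0.999, 0.036, -0.0, -0.0]
force: [-0.3, 0.3, 0.6]
width: 85.2
grip_force: 0.0
```

```bash
python3 - <<'E'
from h import *
need([552.4,-377.5,47],frame(.0733))
s=readout.sense();w=capture('wrist')
import pickle;pickle.dump((s,w),open('roll.pkl','wb'))
save('roll.png',w['pixels'],crop=(190,130,370,280),s=4)
E
```

```text
t 10.18 pos [ 552.2 -370.7  235. ] F [-0.3  0.3  0.6] w 85.2 grip 0.0
shift [ -0.3   6.9 188. ] turn [-0.0008  0.0001 -0.0019]
```

View pics/roll.png

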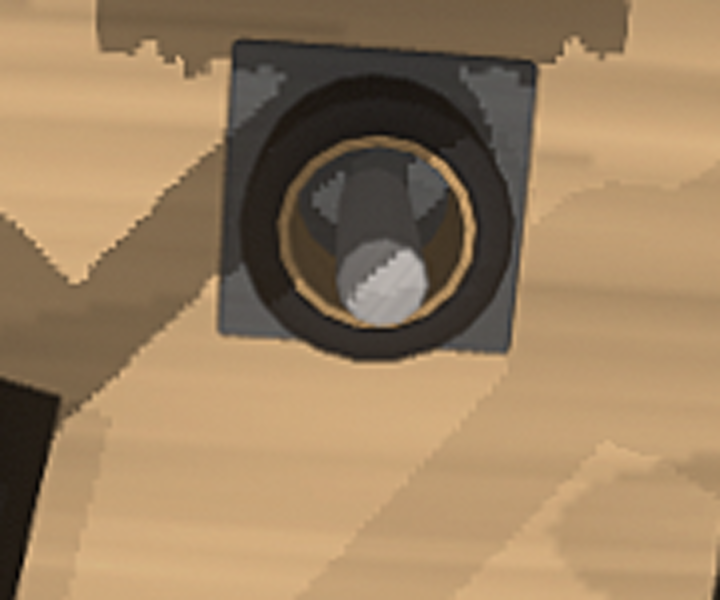

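The roll's core rim is centred at (377,232) and the post tip at (383,283) in the crop.

```bash
python3 - <<'E'
from h import *
import pickle
s,w=pickle.load(open('roll.pkl','rb'))
f=lambda u,v,z:atz(wray(w,s,190+u/4-.375,130+v/4-.375),z).round(1)
print('rim',f(377,232,60),'post',f(383,283,95),'outer L/R',f(241,229,60),f(513,229,60),'outer near',f(377,360,60))
c=f(377,232,60)
need([*c[:2],47],frame(.0733))
E
```

```text
rim [ 555.6 -377.1   60. ] post [ 552.7 -377.8   95. ] outer L/R [ 554.1 -345.    60. ] [ 558.7 -409.2   60. ] outer near [ 523.8 -379.6   60. ]
t 10.22 pos [ 552.2 -369.2  235.1] F [ 0.8 -0.5  0.6] w 85.1 grip 0.0
shift [  2.9   8.5 188. ] turn [-0.0016  0.0004 -0.0006]
```

Request:
carry_out --pt "85 1.6 8 40 0 0 0" --pt "85 0 0 55 0 0 0" --pt "85 0 0 45 0 0 0" --pt "85 0 0 30 0 0 0" --pt "85 0 0 18 0 0 0"

```text
clock: 10.85
eef_pos: [554.1, -374.8, 46.0]
orientation: [0.999, 0.038, -0.001, -0.001]
force: [0.7, 0.5, 0.4]
width: 85.0
grip_force: 0.0
```

Request:
carry_out --pt "85 0 0 0 0 0 0" --pt "50 0 0 0 0 0 0" --pt "50 0 0 0 0 0 0" --pt "50 0 0 0 0 0 0" --pt "50 0 0 0 0 0 0"

```text
clock: 11.48
eef_pos: [555.9, -378.6, 49.8]
orientation: [0.999, 0.037, 0.002, 0.001]
force: [0.8, 0.6, 6.7]
width: 63.5
grip_force: 66.8
```

```bash
python3 st.py
```

```text
t 11.47 pos [ 555.9 -378.6   49.8] F [0.8 0.6 6.7] w 63.5 grip 66.8
shift [  95.6 -358.4  -88. ] turn [2.200e-03 4.857e-01 4.000e-04]
F tool [ 0.9 -0.5 -6.7] M [ 0.25 -0.03  0.09]
```

Request:
carry_out --pt "50 0 0 -15 0 0 0" --pt "50 0 0 -35 0 0 0" --pt "50 0 0 -45 0 0 0" --pt "50 0 0 -55 0 0 0" --pt "50 0 0 -44 0 0 0"

```text
clock: 12.1
eef_pos: [554.5, -378.0, 245.1]
orientation: [0.999, 0.037, 0.001, 0.001]
force: [-0.1, -0.6, -1.9]
width: 63.7
grip_force: 66.4
```

Request:
carry_out --pt "50 6.3 -45 0 0 0 0" --pt "50 6.3 -45 0 0 0 0" --pt "50 6.3 -45 0 0 0 0" --pt "50 6.3 -45 0 0 0 0" --pt "50 6.3 -45 0 0 0 0"

```text
clock: 12.72
eef_pos: [569.1, -149.6, 242.7]
orientation: [0.999, 0.036, 0.0, 0.0]
force: [0.4, 0.1, -2.5]
width: 63.6
grip_force: 66.4
```

Request:
carry_out --pt "50 6.3 -45 0 0 0 0" --pt "50 6.5 -45 0 0 0 0" --pt "50 0 -42.4 0 0 0 0" --pt "50 0 0 0 0 0.165 0" --pt "50 0 0 0 0 0.165 0"

```text
clock: 13.35
eef_pos: [573.0, -17.2, 243.1]
orientation: [0.985, 0.037, 0.167, -0.006]
force: [0.9, 1.0, -2.2]
width: 63.4
grip_force: 66.5
```

Request:
carry_out --pt "50 0 0 0 0 0.1584 0" --pt "50 0 0 0 0 0 0" --pt "50 0 0 0 0 0 0"

```text
clock: 13.72
eef_pos: [573.9, -18.4, 243.1]
orientation: [0.97, 0.036, 0.242, -0.009]
force: [0.7, 0.2, -0.8]
width: 63.5
grip_force: 66.6
```

```bash
python3 - <<'E'
from h import *
F=frame(.0733,np.radians(28));n=-F.as_matrix()[:,2]
need(np.array([650,-12.1,89.6])+136*n,F)
s=readout.sense();w=capture('wrist');a=capture('scene')
import pickle;pickle.dump((s,w,a),open('over.pkl','wb'))
I=cv2.resize(w['pixels'][130:290,190:370],None,fx=2.5,fy=2.5,interpolation=cv2.INTER_CUBIC)
J=cv2.resize(a['pixels'][110:270,240:360],None,fx=2.5,fy=2.5,interpolation=cv2.INTER_CUBIC)
save('over.png',np.hstack([I,J]))
E
```

```text
t 13.72 pos [573.9 -18.4 243.1] F [ 0.7  0.2 -0.8] w 63.5 grip 66.6
shift [-4.6 -0.8 35.4] turn [0.0002 0.0003 0.    ]
```

View pics/over.png

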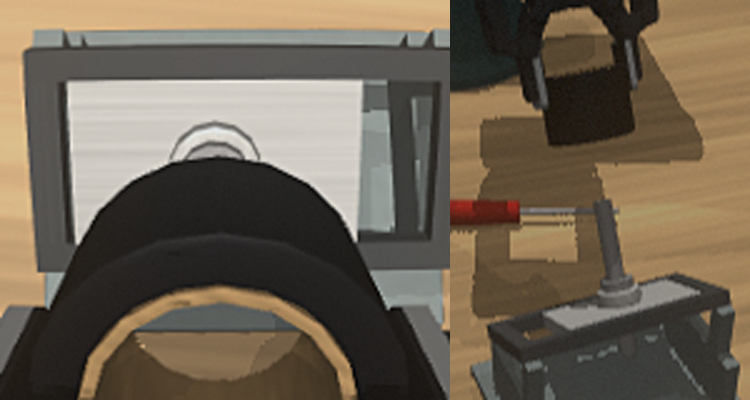

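The picture shows the axle standing home and the roll held above it. The roll's bottom far edge is at (218,157), its top far rim at (220,235), and the boss far edge at (215,124).

```bash
python3 - <<'E'
from h import *
import pickle
s,w,a=pickle.load(open('over.pkl','rb'))
F=R.from_quat(s['orientation'])
def tool(u,v,z):
    o,d=wray(w,s,190+u/2.5-.3,130+v/2.5-.3);o=F.inv().apply(o-s['eef_pos']);d=F.inv().apply(d);return (o+d*(z-o[2])/d[2]).round(1)
zf=F.inv().apply(np.array([650,-12.1,89.6])-s['eef_pos']);print('face pt',zf)
print('boss far(17)',tool(215,126,zf[2]-12),'boss L/R',tool(170,160,zf[2]-12),tool(260,160,zf[2]-12),'collar far(13)',tool(215,145,zf[2]-20))
print('roll bottom far(33)',tool(218,157,39),'top far',tool(220,235,-11),'core rim far(21)',tool(222,288,-11))
E
```

```text
face pt [ -4.57391949  -0.79420714 171.42230444]
boss far(17) [ 12.8  -0.9 159.4] boss L/R [  0.3 -17.1 159.4] [  0.3  15.3 159.4] collar far(13) [  7.7  -0.9 151.4]
roll bottom far(33) [31.1  0.  39. ] top far [ 31.5   0.3 -11. ] core rim far(21) [ 23.    0.6 -11. ]
```

Request:
carry_out --pt "50 -3.8 -1.1 15 0 0 0" --pt "50 0 0 25 0 0 0" --pt "50 0 0 20 0 0 0" --pt "50 0 0 15 0 0 0" --pt "50 0 0 0 0 0 0"

```text
clock: 14.45
eef_pos: [605.0, -14.4, 172.7]
orientation: [0.97, 0.036, 0.241, -0.009]
force: [-1.2, 0.4, -0.7]
width: 63.5
grip_force: 66.6
```

```bash
python3 st.py
```

```text
t 14.45 pos [605.  -14.4 172.7] F [-1.2  0.4 -0.7] w 63.5 grip 66.6
shift [ 0.8  1.  40.5] turn [-0.0009  0.0018  0.0002]
F tool [-1.4 -0.5  0.1] M [-0.01  0.39  0.03]
```

Request:
carry_out --pt "50 0 0.5 15 0 0 0" --pt "50 0 0 12 0 0 0" --pt "50 0 0 8 0 0 0" --pt "50 0 0 4 0 0 0" --pt "50 0 0 0 0 0 0"

```text
clock: 15.08
eef_pos: [622.3, -13.7, 138.8]
orientation: [0.97, 0.036, 0.241, -0.009]
force: [-0.2, -0.3, -0.2]
width: 63.4
grip_force: 66.6
```

```bash
python3 st.py
```

```text
t 15.07 pos [622.3 -13.7 138.8] F [-0.2 -0.3 -0.2] w 63.4 grip 66.6
shift [1.4 0.4 2.5] turn [-0.0003  0.0008 -0.    ]
F tool [-0.3  0.3  0. ] M [0.   0.35 0.01]
```

Request:
carry_out --pt "50 0.5 0 3 0 0 0" --pt "50 0 0 3 0 0 0" --pt "50 0 0 3 0 0 0" --pt "50 0 0 0 0 0 0"

```text
clock: 15.58
eef_pos: [627.1, -13.4, 131.2]
orientation: [0.97, 0.036, 0.241, -0.009]
force: [-0.6, -0.5, -0.8]
width: 63.4
grip_force: 66.6
```

```bash
python3 st.py
```

```text
t 15.57 pos [627.1 -13.4 131.2] F [-0.6 -0.5 -0.8] w 63.4 grip 66.6
shift [ 0.8  0.4 -6.5] turn [-0.0002  0.0006 -0.0001]
F tool [-0.9  0.5  0.4] M [-0.02  0.4  -0.03]
```

Now around the boss with no force. About 8 mm is left.

Request:
carry_out --pt "50 0 0 2 0 0 0" --pt "50 0 0 2 0 0 0" --pt "50 0 0 1.5 0 0 0" --pt "50 0 0 0 0 0 0"

```text
clock: 16.08
eef_pos: [629.6, -13.2, 126.5]
orientation: [0.97, 0.036, 0.242, -0.009]
force: [0.1, 0.3, -1.4]
width: 64.0
grip_force: 66.6
```

```bash
python3 st.py
```

```text
t 16.07 pos [629.6 -13.2 126.5] F [ 0.1  0.3 -1.4] w 64.0 grip 66.6
shift [  0.7   0.4 -11.9] turn [-0.0001  0.0005 -0.0001]
F tool [-0.5 -0.3  1.2] M [-0.08  0.33  0.04]
```

Request:
carry_out --pt "50 0 0 1.5 0 0 0" --pt "50 0 0 1 0 0 0" --pt "50 0 0 0 0 0 0"

```text
clock: 16.45
eef_pos: [630.6, -13.2, 124.9]
orientation: [0.97, 0.036, 0.242, -0.009]
force: [-5.6, -0.8, 6.3]
width: 63.5
grip_force: 67.6
```

```bash
python3 st.py
```

```text
t 16.45 pos [630.6 -13.2 124.9] F [-5.6 -0.8  6.3] w 63.5 grip 67.6
shift [  0.6   0.4 -13.7] turn [-0.     -0.0001  0.    ]
F tool [-2.   0.4 -8.2] M [-0.06  0.53  0.04]
```

Request:
carry_out --pt "50 0 0 0.7 0 0 0" --pt "50 0 0 0 0 0 0" --pt "72 0 0 0 0 0 0" --pt "85 0 0 0 0 0 0" --pt "85 0 0 0 0 0 0"

```text
clock: 17.08
eef_pos: [631.4, -13.2, 123.7]
orientation: [0.97, 0.036, 0.242, -0.009]
force: [0.3, 0.2, 0.4]
width: 85.2
grip_force: 0.0
```

```bash
python3 st.py
```

```text
t 17.07 pos [631.4 -13.2 123.7] F [0.3 0.2 0.4] w 85.2 grip 0.0
shift [  0.5   0.3 -15.1] turn [-0.      0.0002 -0.0001]
F tool [ 0.5 -0.2 -0.2] M [-0.04  0.29 -0.04]
```

Retract along the axle and look.

Request:
carry_out --pt "85 0 0 -15 0 0 0" --pt "85 0 0 -35 0 0 0" --pt "85 0 0 -40 0 0 0" --pt "85 -30 0 -40 0 0 0" --pt "85 -30 0 -20 0 0 0"

```text
clock: 17.7
eef_pos: [507.2, -22.3, 230.4]
orientation: [0.969, 0.036, 0.243, -0.008]
force: [-0.2, -0.6, -0.3]
width: 85.0
grip_force: 0.0
```

Request:
carry_out --pt "85 -20 40 -20 0 0 0" --pt "85 0 50 0 0 0 0" --pt "85 0 40 0 0 0 0" --pt "85 0 0 0 0 0 0"

```text
clock: 18.2
eef_pos: [491.2, -157.2, 237.6]
orientation: [0.97, 0.034, 0.243, -0.007]
force: [0.7, 0.6, 0.1]
width: 84.6
grip_force: 0.0
```

```bash
python3 - <<'E'
from h import *
a=capture('scene');b=capture('top')
I=cv2.resize(a['pixels'][150:290,235:375],None,fx=2.8,fy=2.8,interpolation=cv2.INTER_CUBIC)
J=cv2.resize(b['pixels'][130:270,215:355],None,fx=2.8,fy=2.8,interpolation=cv2.INTER_CUBIC)
save('end.png',np.hstack([I,J]))
F=frame(.0733,np.radians(28)).as_matrix();n=-F[:,2]
for P in (cloud(a),cloud(b)):
    q=P.reshape(-1,3)-np.array([650,-12.1,89.6]);l=np.stack([q@F[:,0],-q@F[:,1],q@n],-1)
    r=np.hypot(l[:,0],l[:,1])
    k=(r>22)&(r<32)&(l[:,2]>35)&(l[:,2]<65);m=l[k]
    c=np.linalg.lstsq(np.c_[m[:,:2],np.ones(len(m))],m[:,2],rcond=None)[0];print('roll top plane (slope x,y; height)',c.round(3),len(m))
    k=(r<10)&(l[:,2]>70)&(l[:,2]<95);print('axle end',l[k].mean(0).round(1),np.percentile(l[k,2],95).round(1),k.sum())
E
```

```text
roll top plane (slope x,y; height) [-1.0100e-01  3.5000e-02  4.5798e+01] 371
axle end [ 1.8 -1.  76.7] 82.2 52
roll top plane (slope x,y; height) [-8.0000e-03 -2.0000e-03  4.8259e+01] 242
axle end [-0.6 -0.7 81.2] 84.3 27
```

View pics/end.png

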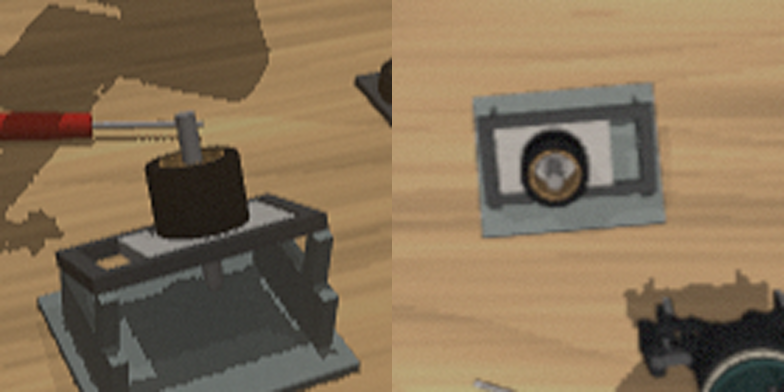

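The roll lies flat around the boss: in the top view its top plane shows no slope and sits about 48–50 mm above the face. The axle end is about 82 mm above the face, which is home, and the gripper is clear.

```bash
python3 -c "
from h import *
print(ticket.sign_off())"
```

```text
the job is handed in; nothing more can be done
None
```

The job is handed in after about 18 s of robot time: the axle's collar sits home on the boss, the tall roll lies flat on the plate around it, and the arm is clear of everything; I did not move or touch the flat roll, screwdriver or jar.

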